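# Close the engine case and hold it shut

## Task

Find the one of the three look-alike covers whose holes match the two dowels of the engine case, pick it up, and set it on the dowels with its large hole on the thick dowel (blue marks at the same end). Press it down against the spring plunger until it sits flush, metal to metal all round, and finish still holding it firmly pressed shut: do not let go. Leave the other two covers and the other things on the bench where they are.

Things in the scene. Friction and masses are not known exactly. Their poses are not given: they have to be found in the camera images.
- housing: Lower engine-case half, open-topped aluminium, 116 x 64 mm, on a dark base plate 150 x 90 x 8 mm fixed to the bench. Mating face 50 mm above the bench. Two dowels on its x axis stand 20 mm above that face: 14 mm thick at x = +42 mm, 10 mm thick at x = -42 mm; their top 7 mm tapers to 4 mm. Brass spring plunger, 22 mm across, between them. Origin: centre of the underside; z up.
- seat (a point): Centre of the housing's mating face (50 mm above the housing's origin, axes as the housing's): the underside centre of the fitting cover belongs here, x axis along x axis.
- dowel_big (a point): Foot of the 14 mm dowel, on the mating face. The end wall beside it has a blue paint mark.
- dowel_small (a point): Foot of the 10 mm dowel, on the mating face.
- plunger (a joint): Travel of the brass spring plunger in the middle of the housing, in m: 0 = out, its top 8 mm above the mating face; 0.008 = pushed level with the face (cover closed). It pushes a cover up with about 4 N at 0 and 8 N at 0.008, more than a cover weighs, so a cover let go rises again.
- cover_short: Loose aluminium cover, one of three look-alikes: plate 100 (x) x 64 x 12 mm, about 0.26 kg, lying flat; grip block in its middle 36 (x) x 26 (y) mm, top 44 mm above the underside. Through holes on its x axis: 16 mm wide at x = +34 mm, 12 mm wide at x = -34 mm (68 mm apart). Too short for the dowels. Origin: centre of the underside; z up.
- cover_medium: Loose aluminium cover, one of three look-alikes: plate 116 (x) x 64 x 12 mm, about 0.26 kg, lying flat; grip block in its middle 36 (x) x 26 (y) mm, top 44 mm above the underside. Through holes on its x axis: 16 mm wide at x = +42 mm, 12 mm wide at x = -42 mm (84 mm apart). Fits the dowels, whose tips then stand 8 mm out of its top. Origin: centre of the underside; z up.
- cover_long: Loose aluminium cover, one of three look-alikes: plate 132 (x) x 64 x 12 mm, about 0.26 kg, lying flat; grip block in its middle 36 (x) x 26 (y) mm, top 44 mm above the underside. Through holes on its x axis: 16 mm wide at x = +50 mm, 12 mm wide at x = -50 mm (100 mm apart). Too long for the dowels. Origin: centre of the underside; z up.
- cover_medium_big (a point): Centre of the large (16 mm) hole of the fitting cover, at its underside. Each cover has a blue paint mark on top at its large-hole end.
- cover_medium_small (a point): Centre of the small (12 mm) hole of the fitting cover, at its underside.
- rotor: Loose finned aluminium fan rotor, 84 mm across, 34 mm high, standing on the bench; a bystander. Origin: centre of its underside.
- starter: Loose yellow pull-starter housing, a round cap 90 mm across, 32 mm high, with a black grip at its side; a bystander. Origin: centre of the cap's underside.
- red_bin: Loose red plastic bin 110 x 90 x 50 mm with steel brackets; a bystander. Origin: centre of its underside.
- hex_keys: Loose orange holder with a fan of hex keys, about 140 x 32 x 24 mm; a bystander. Origin: under the set, 20 mm from the holder's middle.
Mind the look-alikes: they are no part of the job. Leave any green look-alike of the cover_medium alone.

How it is judged:
By the outcome, as a careful person would: the job done as asked, in the order asked, and still so for the second after the job is handed in, while the arm keeps its last pose, push and grip.
It also fails if it takes over 42 s, if anything falls off the work surface, if the arm or the gripper's body presses on something with over 40 N, if the wrist force passes 120 N, or if a joint passes its speed limit or range.

## Robot

A 7-joint arm with a two-finger parallel gripper is mounted at the origin on the work surface. World frame = base frame: x ahead of the robot, y to its left, z up, the work surface at z = 0. Lengths are in mm, angles in rad, forces in N, time in s.
With the tool pointing down it reaches from about 350 to 900 mm from the base axis. Payload 8.1 kg.
Tool frame: the origin (TCP) lies midway between the tips of the shut fingers; the grasp point (between the pads) lies 19 mm behind it (r.grip_point_offset is the distance from the TCP to the grasp point, in mm); z points along the fingers, y is the line along which they close (so a half turn about z gives the same grasp; the last joint's range is limited). The gripper opens to 92 mm and grips with 3 to 60 N. Pads are 19 mm wide; open, the fingers measure 130 mm over their backs; the gripper's body (75 mm by 190 mm) begins 47 mm behind the grasp point.
Start: joints at [1.189, 0.434, 0.025, 1.573, -0.012, 1.134, -0.075], TCP at [171.977, -600.887, 226.742] pointing down, gripper open.
Joint ranges: [-2.62, 2.62], [-0.44, 2.09], [-1.27, 1.32], [0.08, 2.57], [-1.32, 4.46], [0.12, 2], [-2.74, 2.74]. Speed limits (rad/s): [2.22, 2.22, 3.01, 3.01, 3.14, 3.14, 3.14].

## Interface

Orientations are given as [roll, pitch, yaw] about the fixed x, y, z axes, in that order (R = Rz(yaw) Ry(pitch) Rx(roll)).
In Python, from plant import r, vision gives the robot as it stands.
- The arm moves only by the tool move_arm, never from a script. Its argument "motion" is a list of rows, each a list of 3 entries, a list of its own where there are three numbers: the finger opening in mm, from 0 to 91.8, then the shift along the tool's x, y, z in fractions of the full range, 1 being 750 mm, then the turn about the tool's z in a scale on which 1.0 is 60 degrees. A call has 1 to 12 rows; each row is the pose to reach, as a shift and turn from the pose commanded when the call began, along the tool's axes at that moment; what a row does not reach only later rows make up. A row lasts 1/12 s, in which the tool goes at most 41.7 mm and 7.16 degrees, less where a joint would pass 70% of its speed; a pose out of reach is approached as far as the arm can. A call with a gripper value outside its range is refused whole. The fingers move at their own pace and stop on an object; the grip force is fixed at half the most. Time passes only in rows, so rows that repeat a pose let the fingers close. It gives the time, the measured TCP pose, the force, the opening and the grip force at its end, in the units of the state.
- r.observe(): the state, without advancing time (a new reading comes with each control period).
- vision.grab_frame(name): name is "scene" or "top"; returns a dict with "frame" (480x640x3 uint8, red, green, blue), "mtx" (3x3 intrinsics, pixels), "T" (4x4, takes a point from camera to world coordinates). Camera axes: x right, y up, looking along -z (the intrinsics and any distortion apply to the point x, -y, -z); pixel columns grow to the right and rows downward; lengths in mm; the calibration is good to about 2 mm. A picture is of the moment at which its call begins. There is no depth.
- r.hand_in(): hands the job in; it is judged then, once.
The state is a dict: "t": time; "q": joint angles; "qd": joint speeds; "tau": joint torques, N m; "position": TCP position; "tool_rot": TCP orientation; "force": force on the tool from outside, world axes, zero at the start; "torque": the same for the moment, N m; "gripper_width": finger opening in mm; "grip_force": force on a finger pad.
Only numpy, scipy, OpenCV 4.12 (cv2) and the standard library are available. Lean on these libraries where they do the work, as an engineer would, in place of code of your own. Each camera call takes 0.05 s, during which the arm holds its last target. There are 200 camera calls.

## Working session

There is one attempt and no reset: what is moved stays moved. The work goes in short steps, Python scripts to look and compute and a tool call to move; the robot and the scene stay as the last step left them, time stands still between calls to the robot, and variables do not carry over. Pictures are saved under pics/ and viewed, at most 10 in all, crops included, and the job is handed in when it is done.

Besides the shell and the picture viewer there is one more tool, called after "Call:" as a command line: name --argument value ..., lists and objects as JSON in quotes. move_arm: Moves the arm, as the interface text tells. Its arguments: {"type":"object","properties":{"motion":{"type":"array"}},"required":["motion"]}

```bash
ls; mkdir -p pics
python3 - <<'E'
from plant import r, vision
import cv2,numpy as np,pickle
s=r.observe();print({k:np.round(s[k],3) for k in("t","position","tool_rot","force","gripper_width")},r.grip_point_offset)
d={}
for n in("scene","top"):
    f=vision.grab_frame(n);d[n]=f;cv2.imwrite(f"pics/{n}0.png",f["frame"][:,:,::-1]);print(n,f["mtx"].round(1).tolist(),f["T"].round(3).tolist(),[k for k in f])
pickle.dump(d,open("f0.pkl","wb"))
E
```

```text
pics
{'t': np.float64(0.0), 'position': array([ 171.803, -600.411,  225.965]), 'tool_rot': array([-3.14 ,  0.   ,  0.279]), 'force': array([ 0.08 , -0.746,  0.199]), 'gripper_width': np.float64(91.733)} 18.8
scene [[502.8, 0.0, 327.3], [0.0, 502.8, 239.5], [0.0, 0.0, 1.0]] [[-0.094, -0.698, 0.71, 1495.912], [0.996, -0.061, 0.072, 160.341], [-0.007, 0.713, 0.701, 1030.356], [0.0, 0.0, 0.0, 1.0]] ['frame', 'mtx', 'T']
top [[452.4, 0.0, 319.5], [0.0, 452.4, 232.2], [0.0, 0.0, 1.0]] [[-0.019, 0.987, -0.162, 335.484], [-1.0, -0.019, -0.0, 27.034], [-0.003, 0.162, 0.987, 1043.192], [0.0, 0.0, 0.0, 1.0]] ['frame', 'mtx', 'T']
```

View pics/scene0.png

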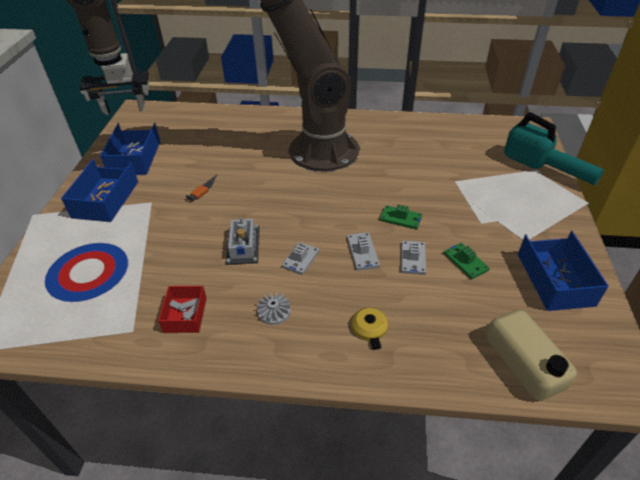

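View pics/top0.png

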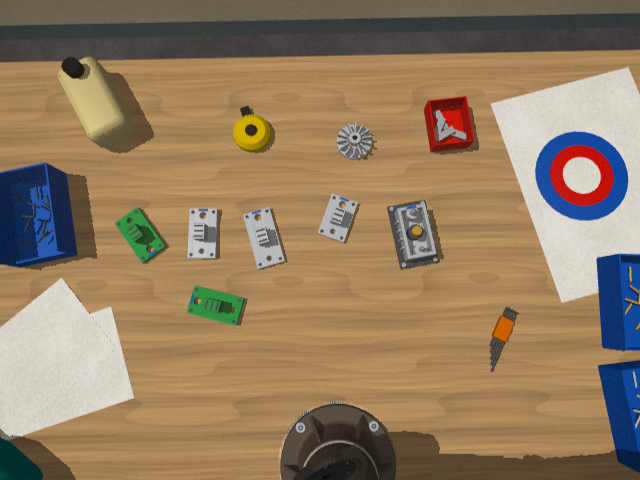

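The scene view shows three grey covers near (300,257), (363,250) and (413,256), with the housing at (242,240). In the top view the covers are at (204,233), (264,238) and (338,217), and the housing is at (413,233). I'll zoom in to get lengths and the blue ends.

```bash
cat > h.py <<'E'
import numpy as np,cv2,pickle
def ray(f,uv):
    d=np.linalg.inv(f["mtx"])@np.array([uv[0],uv[1],1.]);d=f["T"][:3,:3]@(d*[1,-1,-1]);return f["T"][:3,3],d
def plane(f,uv,z):
    o,d=ray(f,uv);return o+d*(z-o[2])/d[2]
def tri(f,a,g,b):
    o,d=ray(f,a);p,e=ray(g,b);A=np.c_[d,-e];s,t=np.linalg.lstsq(A,p-o,rcond=None)[0]
    x,y=o+s*d,p+t*e;return (x+y)/2,np.linalg.norm(x-y)
def proj(f,P):
    c=(np.linalg.inv(f["T"])@np.r_[P,1])[:3]*[1,-1,-1];c=f["mtx"]@c;return c[:2]/c[2]
def crop(f,x,y,w,h,k):
    return cv2.resize(f["frame"][y:y+h,x:x+w,::-1],None,fx=k,fy=k,interpolation=cv2.INTER_CUBIC)
E
python3 - <<'E'
from h import *
d=pickle.load(open("f0.pkl","rb"));T,S=d["top"],d["scene"]
a=crop(T,180,190,266,85,3);b=crop(S,215,205,266,75,3)
cv2.imwrite("pics/z.png",np.vstack([a,b]))
g=lambda f:cv2.cvtColor(f["frame"],cv2.COLOR_RGB2HSV)
for n,f,roi in(("top",T,(180,190,450,275)),("scene",S,(215,205,435,280))):
    h=g(f);m=((h[...,1]<50)&(h[...,2]>90)).astype(np.uint8);k=np.zeros_like(m);k[roi[1]:roi[3],roi[0]:roi[2]]=1;m*=k
    m=cv2.morphologyEx(m,cv2.MORPH_CLOSE,np.ones((5,5)))
    bl=((h[...,0]>100)&(h[...,0]<130)&(h[...,1]>110)).astype(np.uint8)*k
    for M,t,ar in((m,"grey",100),(bl,"blue",3)):
        for c in cv2.findContours(M,0,2)[0]:
            mo=cv2.minAreaRect(c)
            if cv2.contourArea(c)>ar or (t=="blue" and len(c)>1):
                B=cv2.boxPoints(mo);print(n,t,np.round(mo[0],1),np.round(mo[1],1),round(mo[2],1), [plane(f,p,12)[:2].round().tolist() for p in B] if t=="grey" else "")
E
```

```text
top grey [202.  233.5] [49. 28.] 90.0 [[565.0, 333.0], [564.0, 268.0], [449.0, 266.0], [450.0, 330.0]]
top grey [263.4 237.4] [57.1 28.1] 74.3 [[551.0, 207.0], [568.0, 144.0], [439.0, 108.0], [423.0, 170.0]]
top grey [413.3 233.3] [63.2 37.3] 77.9 [[562.0, -134.0], [579.0, -220.0], [434.0, -242.0], [418.0, -158.0]]
top grey [337.3 217.6] [27.6 42.8] 19.4 [[502.0, 33.0], [597.0, -2.0], [574.0, -62.0], [480.0, -27.0]]
top blue [256.  211.7] [1.3 8.5] 71.6 
top blue [203.  209.5] [1. 8.] 90.0 
top blue [411. 207.] [2. 8.] 90.0 
top blue [343.9 199. ] [8.5 1.3] 18.4 
scene grey [300.3 257.5] [22.9 36. ] 35.5 [[578.0, -62.0], [458.0, -20.0], [507.0, 40.0], [621.0, -5.0]]
scene grey [413.5 257.5] [33. 23.] 90.0 [[453.0, 271.0], [447.0, 337.0], [574.0, 331.0], [580.0, 270.0]]
scene grey [363.3 250.7] [39.5 23.2] 73.7 [[441.0, 111.0], [408.0, 175.0], [557.0, 210.0], [586.0, 151.0]]
scene grey [242.3 238.3] [28.6 40.6] 1.7 [[563.0, -214.0], [397.0, -250.0], [393.0, -163.0], [560.0, -134.0]]
scene blue [413.5 270. ] [5. 0.] 180.0 
scene blue [292.1 267.4] [4.1 0.6] 18.4 
scene blue [368.5 265. ] [3. 0.] 180.0 
scene blue [240.5 249.5] [7. 7.] 90.0 
scene blue [418.7 219.6] [0.9 3.1] 26.6
```

View pics/z.png

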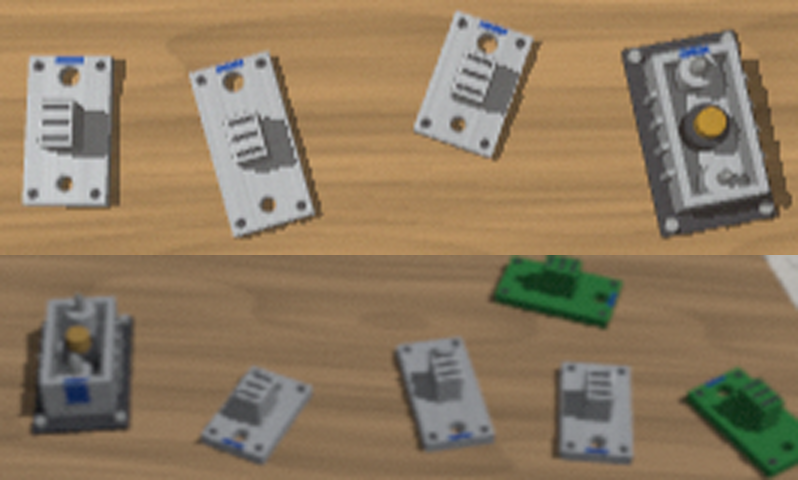

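The crop shows the left cover in the top view is about 115 mm long, so it is the medium one. Its big hole is at about (203,216), its small hole at (201,251), and the blue mark is at the far (+x) end. The housing's blue mark is also at its far end. Next I'll zoom on the cover and housing for exact features.

Run:
```python
from h import *
d=pickle.load(open("f0.pkl","rb"));T,S=d["top"],d["scene"]
W=[crop(T,384,195,60,80,6),crop(T,182,202,50,80,6)],[crop(S,222,208,40,60,6),crop(S,395,235,40,42,6)]
c=np.zeros((600,800,3),np.uint8)
c[0:480,0:360]=W[0][0];c[0:480,360:520]=W[0][1][:,:160]
c[0:360,530:770]=W[1][0];c[362:600,530:770]=W[1][1][:238]
cv2.imwrite("pics/z2.png",c)
for n,f,roi in(("top",T,(180,190,450,275)),("scene",S,(215,205,435,280))):
    h=cv2.cvtColor(f["frame"],cv2.COLOR_RGB2HSV)[roi[1]:roi[3],roi[0]:roi[2]]
    m=((h[...,0]>15)&(h[...,0]<30)&(h[...,1]>140)&(h[...,2]>90)).astype(np.uint8)
    N,l,st,ce=cv2.connectedComponentsWithStats(m)
    for i in range(1,N):
        if st[i,4]>8:print(n,"gold",(ce[i]+roi[:2]).round(2),st[i])
```

```text
top gold [416.37 230.35] [231  36  11  10  83]
scene gold [240.71 232.17] [23 25  6  6 24]
```

View pics/z2.png

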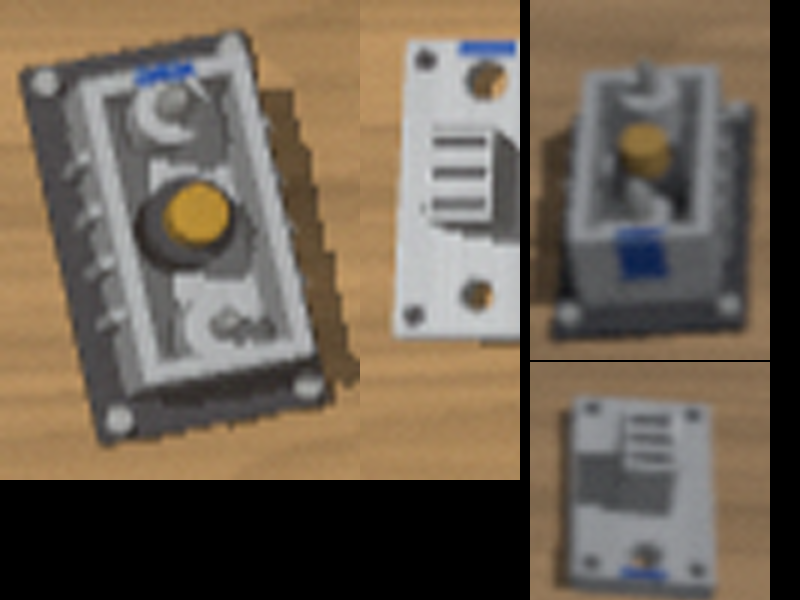

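The zoom shows these features, in crop pixels:
- **Housing, top view:** dowel tips at (172,98) and (228,322), base bolts at the four corners, and the rim corners.
- **Cover:** both holes, the corner bolts and the block top are clear in both views.

Next I'll triangulate them.

Run:
```python
from h import *
d=pickle.load(open("f0.pkl","rb"));T,S=d["top"],d["scene"]
q=lambda p,off,roi:((np.array(p)-off+.5)/6-.5+roi)
tc=lambda *p:q(p,(360,0),(182,202)); th=lambda *p:q(p,(0,0),(384,195))
sh=lambda *p:q(p,(530,0),(222,208)); sc=lambda *p:q(p,(530,362),(395,235))
P={}
for n,a,b in[("bolt++",tc(426,60),sc(697,569)),("bolt-+",tc(414,315),sc(693,414)),("blktop",tc(462,173),sc(650,440)),("bighole",tc(487,80),sc(647,555)),
 ("dowB",th(172,98),sh(650,190)),("dowS",th(228,322),sh(645,65)),("plung",np.array([416.8,229.9]),np.array([240.7,231.5])),
 ("rim++",th(80,90),sh(720,228)),("rim+-",th(250,68),sh(572,235)),("rim--",th(312,355),sh(585,72)),("rim-+",th(135,390),sh(718,66)),
 ("base++",th(44,82),sh(730,303)),("base+-",th(232,42),sh(568,315)),("base-+",th(118,418),sh(742,110))]:
    x,e=tri(T,a,S,b);print(n,x.round(1),round(e,1))
print("cover from top, z12:")
for n,p in[("++",tc(426,60)),("-+",tc(414,315)),("big",tc(487,80)),("small",tc(478,295))]:print(n,plane(T,p,12).round(1))
print("blk44",plane(T,tc(462,173),44).round(1),plane(S,sc(650,440),44).round(1))
print("scene holes",plane(S,sc(647,555),12).round(1),"bolts mean",np.mean([plane(S,sc(*p),12) for p in[(593,408),(693,414),(591,562),(697,569)]],0).round(1))
B,Sm=plane(T,th(172,98),70),plane(T,th(228,322),70);print("dowels70",B.round(1),Sm.round(1),(B+Sm)/2,np.linalg.norm(B-Sm),np.degrees(np.arctan2(*(B-Sm)[1::-1])))
B,Sm=plane(S,sh(650,190),70),plane(S,sh(645,65),70);print("scene dowels70",B.round(1),Sm.round(1))
R=[plane(T,th(*p),50) for p in[(80,90),(250,68),(312,355),(135,390)]];print("rim50",np.round(R,1).tolist(),np.mean(R,0))
R=[plane(T,th(*p),10) for p in[(44,82),(232,42),(308,385),(118,418)]];print("base10",np.round(R,1).tolist(),np.mean(R,0))
R=[plane(S,sh(*p),50) for p in[(720,228),(572,235),(585,72),(718,66)]];print("rim50 scene",np.round(R,1).tolist(),np.mean(R,0))
print("plunger58",plane(T,(416.8,229.9),58),plane(S,(240.7,231.5),58))
```

```text
bolt++ [558.4 323.4  13.1] 3.2
bolt-+ [458.9 325.4  13.5] 3.4
blktop [508.4 300.2  43.6] 3.4
bighole [550.4 300.7  11.3] 4.5
dowB [ 538.6 -175.2   65.8] 5.5
dowS [ 455.7 -193.3   66.3] 1.0
plung [ 498.  -186.5   55.4] 2.9
rim++ [ 545.4 -143.6   50.8] 6.7
rim+- [ 553.3 -209.6   48.2] 3.6
rim-- [ 445.  -227.4   49.4] 0.9
rim-+ [ 433.6 -163.2   47.9] 1.5
base++ [ 557.2 -138.5   13.2] 2.5
base+- [ 571.5 -211.9   13.5] 2.9
base-+ [ 426.2 -159.8   12.5] 4.8
cover from top, z12:
++ [558.8 322.1  12. ]
-+ [459.2 324.   12. ]
big [550.4 298.2  12. ]
small [466.5 299.7  12. ]
blk44 [508.4 298.3  44. ] [508.2 301.8  44. ]
scene holes [550.3 302.9  12. ] bolts mean [506.9 302.5  12. ]
dowels70 [ 538.2 -177.1   70. ] [ 455.3 -193.    70. ] [ 496.75977236 -185.0378037    70.        ] 84.40101329821904 10.856877476706513
scene dowels70 [ 543.1 -170.8   70. ] [ 459.8 -191.4   70. ]
rim50 [[546.1, -147.1, 50.0], [553.2, -211.0, 50.0], [445.0, -227.7, 50.0], [433.3, -162.0, 50.0]] [ 494.40937069 -186.95908021   50.        ]
base10 [[558.0, -140.3, 10.0], [572.5, -214.2, 10.0], [437.9, -235.7, 10.0], [426.7, -162.6, 10.0]] [ 498.78529119 -188.20572251   10.        ]
rim50 scene [[545.0, -140.3, 50.0], [555.3, -207.0, 50.0], [445.7, -226.6, 50.0], [435.9, -163.3, 50.0]] [ 495.47084388 -184.30436656   50.        ]
plunger58 [ 497.76011576 -187.41212775   58.        ] [ 500.80949922 -184.10313487   58.        ]
```

Both views agree that the heights match the text. The medium cover is at about (508.4, 300) with yaw −1°, and the housing is at about (497, −187) with yaw about 9.5°. First move: sweep toward the front of the bench.

Careful with the scale: shifts go in shares of 750 mm and turns go in shares of 60 degrees. That gives: 392 mm / 750 = 0.5227, -252 mm / 750 = -0.336, 17 degrees / 60 = 0.2833.

Call:
move_arm --motion '[[91, [0.5227, -0.336, -0.0333], 0.2833], [91, [0.5227, -0.336, -0.0333], 0.2833], [91, [0.5227, -0.336, -0.0333], 0.2833], [91, [0.5227, -0.336, -0.0333], 0.2833], [91, [0.5227, -0.336, -0.0333], 0.2833], [91, [0.5227, -0.336, -0.0333], 0.2833], [91, [0.5227, -0.336, -0.0333], 0.2833], [91, [0.5227, -0.336, -0.0333], 0.2833], [91, [0.5227, -0.336, -0.0333], 0.2833], [91, [0.5227, -0.336, -0.0333], 0.2833], [91, [0.5227, -0.336, -0.0333], 0.2833], [91, [0.5227, -0.336, -0.0333], 0.2833]]'

```text
t: 1.1
position: [484.2, -243.5, 251.9]
tool_rot: [-3.138, -0.002, -0.009]
force: [0.7, 0.6, -0.0]
gripper_width: 91.2
grip_force: 0.0
```

```bash
cat >> h.py <<'E'
def go(x,y,z,yawdeg,r):
    s=r.observe();p=np.array(s["position"]);w=s["tool_rot"];c,n=np.cos(w[2]),np.sin(w[2]);d=np.array([x,y,z])-p
    print("t",round(float(s["t"]),2),"pos",p.round(1),"rpy",np.degrees(w).round(2),"F",np.round(s["force"],1),"wid",round(float(s["gripper_width"]),1),"q",np.round(s["q"],2))
    print("shift",np.round([c*d[0]+n*d[1],n*d[0]-c*d[1],-d[2]],1),"turn",round(np.degrees(w[2])-yawdeg,2))
E
python3 -c "
from plant import r
from h import *
go(508.4,300,130,-1.1,r)"
```

```text
t 1.1 pos [ 484.2 -243.5  251.9] rpy [-1.7982e+02 -1.4000e-01 -5.2000e-01] F [ 0.7  0.6 -0. ] wid 91.2 q [ 0.46  0.29 -0.12  1.73  0.03  1.12 -1.25]
shift [  19.2 -543.7  121.9] turn 0.58
```

Converted, -544 mm / 750 = -0.7253, 60 mm / 750 = 0.08, 0.5 degrees / 60 = 0.0083.

Call:
move_arm --motion '[[91, [0.032, -0.7253, 0.08], 0.0083], [91, [0.032, -0.7253, 0.08], 0.0083], [91, [0.032, -0.7253, 0.08], 0.0083], [91, [0.032, -0.7253, 0.08], 0.0083], [91, [0.032, -0.7253, 0.08], 0.0083], [91, [0.032, -0.7253, 0.08], 0.0083], [91, [0.032, -0.7253, 0.08], 0.0083], [91, [0.032, -0.7253, 0.08], 0.0083], [91, [0.032, -0.7253, 0.08], 0.0083], [91, [0.032, -0.7253, 0.08], 0.0083], [91, [0.032, -0.7253, 0.08], 0.0083], [91, [0.032, -0.7253, 0.08], 0.0083]]'

```text
t: 2.1
position: [510.0, 246.9, 196.5]
tool_rot: [3.141, 0.0, -0.027]
force: [1.8, -0.7, 0.3]
gripper_width: 91.0
grip_force: 0.0
```

```bash
python3 -c "
from plant import r
from h import *
go(508.4,300,100,-1.1,r)"
```

```text
t 2.1 pos [510.  246.9 196.5] rpy [ 1.7998e+02  2.0000e-02 -1.5500e+00] F [ 1.8 -0.7  0.3] wid 91.0 q [-0.3   0.39 -0.34  1.74  0.15  1.04 -2.28]
shift [ -3.1 -53.   96.5] turn -0.45
```

Converted, 90 mm / 750 = 0.12, -50 mm / 750 = -0.0667.

Call:
move_arm --motion '[[91, [-0.0027, -0.0667, 0.0533], 0], [91, [-0.0027, -0.0667, 0.12], 0], [91, [-0.0027, -0.0667, 0.12], 0], [91, [-0.0027, -0.0667, 0.12], 0], [91, [-0.0027, -0.0667, 0.12], 0], [91, [-0.0027, -0.0667, 0.12], 0]]'

```text
t: 2.6
position: [510.6, 294.7, 108.3]
tool_rot: [-3.141, -0.001, -0.028]
force: [-0.2, -0.6, 0.4]
gripper_width: 91.1
grip_force: 0.0
```

Run:
```python
from plant import r,vision
from h import *
go(508.4,300,15,-1.1,r)
T=vision.grab_frame("top");S=vision.grab_frame("scene")
p=np.array(r.observe()["position"])
for n,f in(("top",T),("scene",S)): print(n,"tcp proj",proj(f,p).round(1),"cover blk proj",proj(f,[508.4,300,44]).round(1))
c=np.zeros((560,800,3),np.uint8);a=crop(T,165,185,80,90,5);b=crop(S,380,205,64,80,5);c[:450,:400]=a;c[:400,410:730]=b
cv2.imwrite("pics/z3.png",c)
```

```text
t 2.6 pos [510.6 294.7 108.3] rpy [-1.7999e+02 -7.0000e-02 -1.5900e+00] F [-0.2 -0.6  0.4] wid 91.1 q [-0.39  0.52 -0.32  1.78  0.21  0.87 -2.4 ]
shift [-2.3 -5.2 93.3] turn -0.49
top tcp proj [192. 224.] cover blk proj [197.8 230.4]
scene tcp proj [414.8 231. ] cover blk proj [413.9 247.6]
```

View pics/z3.png

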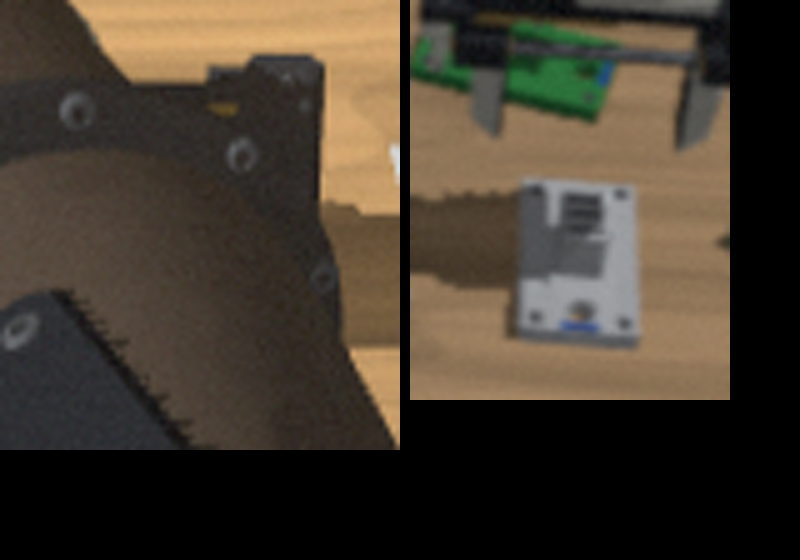

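The crop shows the open fingers at (490,135) and (685,150), straddling the cover block, and the cover is undisturbed. Descending and gripping.

Converted, 93 mm / 750 = 0.124, 80 mm / 750 = 0.1067, -0.5 degrees / 60 = -0.0083.

Call:
move_arm --motion '[[91, [-0.0027, -0.0067, 0.0333], -0.0083], [91, [-0.0027, -0.0067, 0.0733], -0.0083], [91, [-0.0027, -0.0067, 0.1067], -0.0083], [91, [-0.0027, -0.0067, 0.124], -0.0083], [91, [-0.0027, -0.0067, 0.124], -0.0083], [91, [-0.0027, -0.0067, 0.124], -0.0083], [91, [-0.0027, -0.0067, 0.124], -0.0083]]'

```text
t: 3.28
position: [509.2, 300.8, 15.9]
tool_rot: [-3.14, -0.002, -0.019]
force: [0.7, 0.4, 0.2]
gripper_width: 90.8
grip_force: 0.0
```

Call:
move_arm --motion '[[15, [0, 0, 0], 0], [15, [0, 0, 0], 0], [15, [0, 0, 0], 0], [15, [0, 0, 0], 0], [15, [0, 0, 0], 0], [15, [0, 0, 0], 0], [15, [0, 0, 0], 0], [15, [0, 0, 0], 0], [15, [0, 0, 0], 0], [15, [0, 0, 0], 0]]'

```text
t: 4.12
position: [507.8, 300.3, 13.9]
tool_rot: [3.141, 0.0, -0.018]
force: [-0.3, 0.3, -0.0]
gripper_width: 28.5
grip_force: 0.0
```

Call:
move_arm --motion '[[10, [0, 0, 0], 0], [10, [0, 0, 0], 0], [10, [0, 0, 0], 0], [10, [0, 0, 0], 0], [10, [0, 0, 0], 0]]'

```text
t: 4.53
position: [507.8, 300.4, 13.9]
tool_rot: [-3.142, 0.0, -0.018]
force: [0.4, 0.9, -0.6]
gripper_width: 25.5
grip_force: 30.0
```

Converted, -140 mm / 750 = -0.1867, -110 mm / 750 = -0.1467.

Call:
move_arm --motion '[[10, [0, 0, -0.0267], 0], [10, [0, 0, -0.0667], 0], [10, [0, 0, -0.1067], 0], [10, [0, 0, -0.1467], 0], [10, [0, 0, -0.1867], 0], [10, [0, 0, -0.1867], 0]]'

```text
t: 5.03
position: [510.2, 302.3, 159.8]
tool_rot: [-3.137, -0.007, -0.018]
force: [0.9, 0.4, -1.8]
gripper_width: 25.8
grip_force: 30.0
```

```bash
python3 -c "
from plant import r
from h import *
go(485,-100,155,9.5,r)"
```

```text
t 5.03 pos [510.2 302.3 159.8] rpy [-179.73   -0.4    -1.03] F [ 0.9  0.4 -1.8] wid 25.8 q [-0.38  0.47 -0.34  1.72  0.18  0.97 -2.38]
shift [-17.9 402.6   4.8] turn -10.53
```

Converted, 487 mm / 750 = 0.6493, -2 mm / 750 = -0.0027, -10.5 degrees / 60 = -0.175.

Call:
move_arm --motion '[[10, [-0.0027, 0.6493, 0], -0.175], [10, [-0.0027, 0.6493, 0], -0.175], [10, [-0.0027, 0.6493, 0], -0.175], [10, [-0.0027, 0.6493, 0], -0.175], [10, [-0.0027, 0.6493, 0], -0.175], [10, [-0.0027, 0.6493, 0], -0.175], [10, [-0.0027, 0.6493, 0], -0.175], [10, [-0.0027, 0.6493, 0], -0.175], [10, [-0.0027, 0.6493, 0], -0.175], [10, [-0.0027, 0.6493, 0], -0.175], [10, [-0.0027, 0.6493, 0], -0.175], [10, [-0.0027, 0.6493, 0], -0.175]]'

```text
t: 6.03
position: [495.6, -191.3, 153.5]
tool_rot: [3.14, 0.001, 0.162]
force: [0.0, -0.5, -2.1]
gripper_width: 25.9
grip_force: 30.0
```

Converted, 40 mm / 750 = 0.0533, 20 mm / 750 = 0.0267.

Call:
move_arm --motion '[[10, [0, 0, 0.0267], 0], [10, [0, 0, 0.0533], 0], [10, [0, 0, 0.0533], 0], [10, [0, 0, 0.0533], 0], [10, [0, 0, 0.0533], 0], [10, [0, 0, 0.0533], 0]]'

```text
t: 6.53
position: [497.8, -186.2, 115.0]
tool_rot: [3.141, -0.001, 0.166]
force: [0.5, 0.4, -2.2]
gripper_width: 25.9
grip_force: 30.0
```

Run:
```python
from plant import r,vision
from h import *
go(497,-187,100,9.5,r)
T=vision.grab_frame("top");S=vision.grab_frame("scene");pickle.dump((T,S),open("f1.pkl","wb"))
c=np.zeros((600,800,3),np.uint8);c[:480,:390]=crop(T,380,190,65,80,6);c[:600,400:760]=crop(S,212,175,60,100,6)
cv2.imwrite("pics/z4.png",c)
```

```text
t 6.53 pos [ 497.8 -186.2  115. ] rpy [ 1.7996e+02 -8.0000e-02  9.5300e+00] F [ 0.5  0.4 -2.2] wid 25.9 q [ 0.46  0.43 -0.27  1.92  0.15  0.82 -1.29]
shift [-0.9  0.7 15. ] turn 0.03
```

View pics/z4.png

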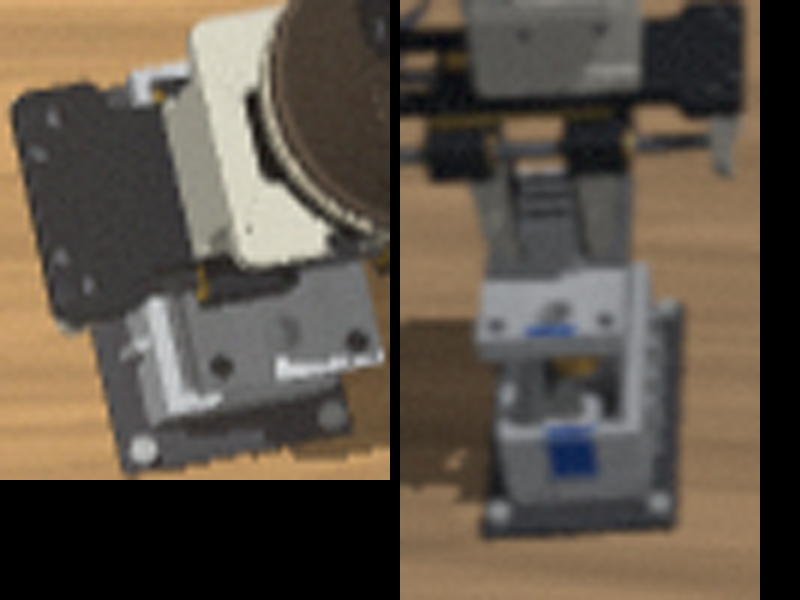

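The top crop shows the cover's small-end bolts at (222,366) and (358,341) and the small hole at (288,330). The scene crop shows the big-end bolts at (497,325) and (605,320), the big hole at (556,312), and the housing rim below. I'll measure the cover against the housing in each view.

Run:
```python
from h import *
T,S=pickle.load(open("f1.pkl","rb"))
t=lambda x,y:np.array([(x+.5)/6-.5+380,(y+.5)/6-.5+190]); s=lambda x,y:np.array([(x-400+.5)/6-.5+212,(y+.5)/6-.5+175])
z=113
p=[plane(T,t(*a),z) for a in[(222,366),(358,341),(288,330)]]
u=(p[1]-p[0]);print("top bolts",np.round(p,1).tolist(),"yaw",np.degrees(np.arctan2(u[0],-u[1])), np.linalg.norm(u))
q=[plane(S,s(*a),z) for a in[(605,320),(497,325),(556,312)]]
u=q[1]-q[0];print("scene",np.round(q,1).tolist(),"yaw",np.degrees(np.arctan2(u[0],-u[1])),np.linalg.norm(u))
a=np.radians(9.5);x=np.array([np.cos(a),np.sin(a)])
print("centre from top bolts",(p[0]+p[1])[:2]/2+50*x,"hole",p[2][:2]+42*x)
print("centre from scene bolts",(q[0]+q[1])[:2]/2-50*x,"hole",q[2][:2]-42*x)
# housing bolts again in both views (z 10)
hb=[plane(T,t(*a),12) for a in[(144,449),(332,418)]];u=hb[1]-hb[0];print("top base-",np.round(hb,1).tolist(),np.degrees(np.arctan2(u[0],-u[1])),(hb[0]+hb[1])/2)
hb=[plane(S,s(*a),12) for a in[(660,503),(498,513)]];u=hb[1]-hb[0];print("scene base+",np.round(hb,1).tolist(),np.degrees(np.arctan2(u[0],-u[1])),(hb[0]+hb[1])/2)
b=plane(S,s(570,431),50);print("housing blue top scene",b,b[:2]-58*x)
# better housing: fit base plate dark mask minAreaRect in the clear top view
d=pickle.load(open("f0.pkl","rb"));T=d["top"]
th=lambda x,y:np.array([(x+.5)/6-.5+384,(y+.5)/6-.5+195])
B=np.array([plane(T,th(*p),12)[:2] for p in[(44,82),(232,42),(308,385),(118,418)]])
for i,j in((3,0),(2,1)):print("side yaw",np.degrees(np.arctan2(*(B[j]-B[i])[::-1])),np.linalg.norm(B[j]-B[i]))
for i,j in((1,0),(2,3)):v=B[j]-B[i];print("end yaw",np.degrees(np.arctan2(-v[0],v[1])),np.linalg.norm(v))
print(B.mean(0))
```

```text
top bolts [[445.4, -172.7, 113.0], [453.1, -220.0, 113.0], [457.4, -196.1, 113.0]] yaw 9.316952895568319 47.99818276016921
scene [[542.3, -154.2, 113.0], [549.6, -201.4, 113.0], [539.0, -177.1, 113.0]] yaw 8.854885354513385 47.77407535807612
centre from top bolts [ 498.56220512 -188.0945913 ] hole [ 498.85244639 -189.18036975]
centre from scene bolts [ 496.62862917 -186.01988478] hole [ 497.59618081 -184.00552051]
top base- [[426.1, -163.0, 12.0], [436.6, -235.1, 12.0]] 8.23596681942405 [ 431.34165121 -199.07480961   12.        ]
scene base+ [[557.4, -137.4, 12.0], [570.3, -211.0, 12.0]] 9.893488921317566 [ 563.83337961 -174.15248965   12.        ]
housing blue top scene [ 551.34292138 -176.23782301   50.        ] [ 494.13835649 -185.81058415]
side yaw 9.662759974434115 132.96890279034758
side yaw 9.083709193710122 136.05184267109306
end yaw 11.084306632021896 75.18145260766813
end yaw 8.722545864206758 73.79328636170332
[ 498.46918088 -187.78907342]
```

Relative to the housing, the cover is within about 1 mm and half a degree, and the tapered tips give 4 mm of lead-in. Descending gently onto the tips.

Converted, 36 mm / 750 = 0.048, 34 mm / 750 = 0.0453.

Call:
move_arm --motion '[[10, [-0.0005, -0.0011, 0.016], 0], [10, [-0.0005, -0.0011, 0.032], 0], [10, [-0.0005, -0.0011, 0.0373], 0], [10, [-0.0005, -0.0011, 0.0413], 0], [10, [-0.0005, -0.0011, 0.0453], 0], [10, [-0.0005, -0.0011, 0.048], 0], [10, [-0.0005, -0.0011, 0.048], 0], [10, [-0.0005, -0.0011, 0.048], 0]]'

```text
t: 7.3
position: [496.7, -185.9, 78.2]
tool_rot: [3.141, -0.0, 0.165]
force: [0.3, 0.8, -2.1]
gripper_width: 25.8
grip_force: 30.0
```

Converted, 4 mm / 750 = 0.0053, 3 mm / 750 = 0.004.

Call:
move_arm --motion '[[10, [0, 0, 0.0013], 0], [10, [0, 0, 0.0027], 0], [10, [0, 0, 0.004], 0], [10, [0, 0, 0.0053], 0], [10, [0, 0, 0.0053], 0], [10, [0, 0, 0.0053], 0]]'

```text
t: 7.8
position: [496.5, -185.8, 73.9]
tool_rot: [3.142, 0.0, 0.165]
force: [-0.2, 0.9, -2.9]
gripper_width: 25.6
grip_force: 30.0
```

No side force below the taper, so both dowels are in the holes. Pressing on against the plunger.

Converted, 7 mm / 750 = 0.0093, 6 mm / 750 = 0.008.

Call:
move_arm --motion '[[10, [0, 0, 0.0013], 0], [10, [0, 0, 0.0027], 0], [10, [0, 0, 0.004], 0], [10, [0, 0, 0.0053], 0], [10, [0, 0, 0.0067], 0], [10, [0, 0, 0.008], 0], [10, [0, 0, 0.0093], 0], [10, [0, 0, 0.0093], 0], [10, [0, 0, 0.0093], 0]]'

```text
t: 8.55
position: [496.7, -185.8, 67.1]
tool_rot: [3.141, -0.0, 0.165]
force: [-1.3, 0.4, 3.4]
gripper_width: 26.0
grip_force: 30.0
```

Converted, 3.5 mm / 750 = 0.0047, 3 mm / 750 = 0.004.

Call:
move_arm --motion '[[10, [0, 0, 0.0013], 0], [10, [0, 0, 0.0027], 0], [10, [0, 0, 0.004], 0], [10, [0, 0, 0.0047], 0], [10, [0, 0, 0.0047], 0], [10, [0, 0, 0.0047], 0]]'

```text
t: 9.05
position: [496.6, -185.8, 63.8]
tool_rot: [3.141, -0.0, 0.165]
force: [-1.8, 0.3, 9.7]
gripper_width: 25.2
grip_force: 30.0
```

Converted, 1 mm / 750 = 0.0013, 0.5 mm / 750 = 0.0007.

Call:
move_arm --motion '[[10, [0, 0, 0.0007], 0], [10, [0, 0, 0.0013], 0], [10, [0, 0, 0.0013], 0], [10, [0, 0, 0.0013], 0]]'

```text
t: 9.38
position: [496.7, -185.8, 63.8]
tool_rot: [3.141, -0.0, 0.165]
force: [-7.6, 1.5, 22.8]
gripper_width: 25.7
grip_force: 30.0
```

The height has stopped at 63.8 mm while the force jumped to 23 N, so the cover is seated on metal. I'll ease the small side load and check the picture.

Converted, -0.3 mm / 750 = -0.0004, 0.1 mm / 750 = 0.0001.

Call:
move_arm --motion '[[10, [-0.0004, 0, 0.0001], 0], [10, [-0.0004, 0, 0.0001], 0], [10, [-0.0004, 0, 0.0001], 0], [10, [-0.0004, 0, 0.0001], 0], [10, [-0.0004, 0, 0.0001], 0]]'

```text
t: 9.8
position: [496.6, -185.8, 63.8]
tool_rot: [3.141, -0.001, 0.165]
force: [-5.5, 2.3, 24.0]
gripper_width: 25.8
grip_force: 30.0
```

Run:
```python
from plant import r,vision
from h import *
T=vision.grab_frame("top");S=vision.grab_frame("scene")
go(496.7,-185.8,63.8,9.5,r)
c=np.zeros((600,800,3),np.uint8);c[:480,:390]=crop(T,380,190,65,80,6);c[:480,400:760]=crop(S,212,195,60,80,6)
cv2.imwrite("pics/z5.png",c)
```

```text
t 9.9 pos [ 496.7 -185.9   63.8] rpy [ 1.7995e+02 -6.0000e-02  9.4700e+00] F [-5.5  1.5 23.2] wid 25.9 q [ 0.44  0.5  -0.25  1.96  0.18  0.7  -1.32]
shift [ 0.  -0.1 -0. ] turn -0.03
```

View pics/z5.png

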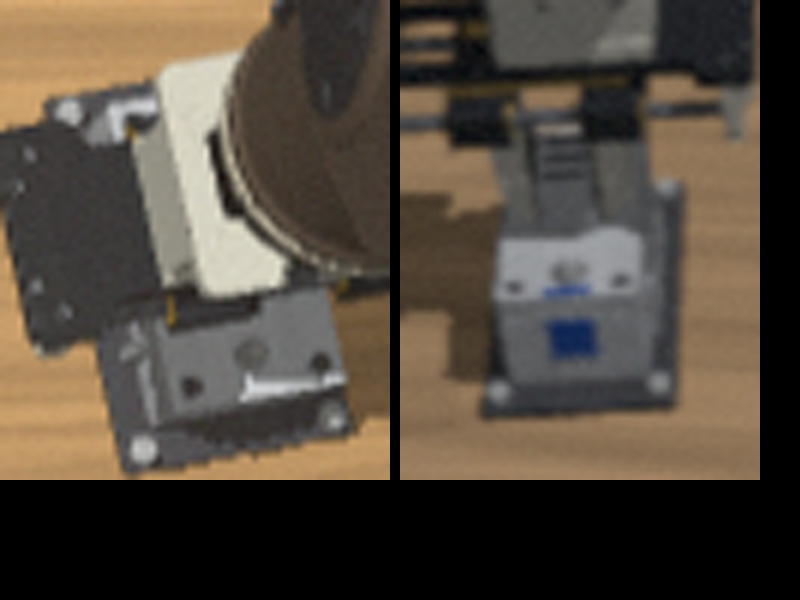

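The cover sits flush on the housing, with the dowel tip in the big hole at about (568,270) and the blue marks at the same end (565,290 and 572,338). It is held at 23 N. Handing in.

```bash
python3 -c "
from plant import r
print(r.hand_in())"
```

```text
the job is handed in; nothing more can be done
None
```

The medium cover is on the dowels with its large hole on the thick dowel, pressed flush and still held shut at about 23 N; the job was handed in at about 10 s.

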